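# Pull-test a glued tab joint in the bench gauge

### The arm

A 7-joint arm with a two-finger parallel gripper is mounted at the origin on the work surface. World frame = base frame: x ahead of the robot, y to its left, z up, the work surface at z = 0. Lengths are in mm, angles in rad, forces in N, time in s.
With the tool pointing down it reaches from about 350 to 900 mm from the base axis. Payload 19.9 kg.
Tool frame: the origin (TCP) lies at the very end of the fingers, on their centre line; the grasp point (between the pads) lies 19 mm behind it (bot.pinch_z is the distance from the TCP to the grasp point, in mm); z points along the fingers, y is the line along which they close (so a half turn about z gives the same grasp; the last joint's range is limited). The gripper opens to 94 mm and grips with 3 to 60 N. Pads are 16 mm wide; open, the fingers measure 119 mm over their backs; the gripper's body (75 mm by 177 mm) begins 78 mm behind the grasp point.
Start: joints at [-1.218, 0.417, -0.01, 1.614, 0.005, 1.111, -0.053], TCP at [240.378, 576.903, 205.425] pointing down, gripper open.
Joint ranges: [-2.81, 2.81], [-0.39, 2.02], [-1.27, 1.25], [0.06, 2.57], [-1.19, 4.33], [0.19, 2], [-2.82, 2.82]. Speed limits (rad/s): [1.89, 1.89, 2.39, 2.39, 3.01, 3.01, 3.01].

### API

Orientations are given as a unit quaternion [w, x, y, z].
In Python, from bench import bot gives the robot as it stands.
- The arm moves only by the tool apply_moves, never from a script. Its argument "steps" is a list of rows, each an object of numbers: "x", "y", "z": the shift along the tool's x, y, z in mm; "rx", "ry", "rz": the turn, a rotation vector about the tool's x, y, z in degrees. In form: [{"x": .., "y": .., "z": .., "rx": .., "ry": .., "rz": ..}, ...]. A call has 1 to 10 rows; each row shifts and turns the commanded pose from where the row before left it, along the tool's axes as they then stand; what a row does not reach is not made up. A row lasts 1/12 s, in which the tool goes at most 41.7 mm and 7.16 degrees, less where a joint would pass 70% of its speed; a pose out of reach is approached as far as the arm can. A call with a gripper value outside its range is refused whole. "fingers" is the opening in per cent of the stroke, from 0 (shut) to 100 (fully open), set as the call begins (left out, the last holds). The fingers move at their own pace and stop on an object; "newtons" is the grip in N (left out, the last holds). Time passes only in rows, so rows that do not move let the fingers close. It gives the time, the measured TCP pose, the force, the opening and the grip force at its end, in the units of the state.
- bot.read_state(): the state, without advancing time (a new reading comes with each control period).
- bot.get_image(name): name is "scene" or "top" or "wrist"; returns the picture (420x560x3 uint8, blue, green, red); there is no depth.
- bot.get_calibration(name): a dict with "vfov" (degrees; the focal length in pixels is half the picture's height over the tangent of half this angle, whatever the lens; pixels are square), "cx", "cy" (the principal point, pixels), "k1" (the pictures are not rectified: a ray, as slopes to the right and down, at radius r is drawn at 1 + k1 r^2 times it, then the intrinsics apply), "T" (4x4, takes a point from camera to world coordinates). Camera axes: x right, y down, z forward; pixel columns grow to the right and rows downward; lengths in mm; the calibration is good to about 2 mm. A picture is of the moment at which its call begins: read the wrist's pose just before it. get_calibration takes no time and is no camera call; for the wrist camera it gives the pose at the moment of the call.
- bot.sign_off(): hands the job in; it is judged then, once.
The state is a dict: "time_s": time; "joints": joint angles; "joint_vel": joint speeds; "joint_efforts": joint torques, N m; "ee_pos": TCP position; "tool_rot": TCP orientation; "contact_force": force on the tool from outside, world axes, zero at the start; "torque": the same for the moment, N m; "grip_width": finger opening in mm; "gripper_force": force on a finger pad.
Only numpy, scipy, OpenCV 4.12 (cv2) and the standard library are available. Lean on these libraries where they do the work, as an engineer would, in place of code of your own. Each camera call takes 0.05 s, during which the arm holds its last target. There are 200 camera calls.

### The job

Test the glued joint of the plywood tile that has an upright flat tab along its middle. First put the wooden offcut lying in front of the pull gauge's track into the grey scrap tray; then slide the tile into the track from its open end, fully home, and pull straight up on the tab until the gauge's pointer stands between its two long marks (16 to 24 mm, never over 27 mm), keeping it there for two seconds. Ease it back down gently without letting it spring back, and leave the tile home in the track; leave everything else on the bench alone.

Things in the scene. Friction and masses are not known exactly. Their poses are not given: they have to be found in the camera images.
- tile_mid (a point): Tile to test: plywood plate 70 (x) x 90 (y) x 9 mm, on its middle an upright tab 12 mm thick (x), 60 long (y), 55 high; 64 mm high in all, about 75 g. Lies flat on the bench at any yaw, one of three tiles; either way round fits the track. Point: tile centre, 32 mm above its underside, axes the tile's. Hold the tab about 44 mm above the underside, fingers never below 18 mm (the track's lips).
- offcut_mid (a point): Offcut of light wood, 22 (x) x 55 (y) x 30 mm, lying on the gauge's apron (44 mm above the bench) in front of the track's open end. This point: its centre, 15 mm above its underside.
- tray: Grey open scrap tray fixed on the bench, 120 (x) x 150 (y) x 45 mm high, walls and floor 5 mm. Origin: middle of its underside.
- gauge: Pull gauge fixed on the bench: grey base 110 (x) x 250 (y, -135 to +115) x 34 mm carrying a track, an apron and a column (40 x 40 mm at y = +92 mm, top 122 mm above the bench). The scale is on the column's +x side: a tick every 4 mm up from rest, long ticks at 16 and 24 mm. Origin: on the bench under the middle of a tile that is fully home; z up, x and y along its base.
- apron_mid (a point): Middle of the top of the apron, an aluminium table 90 (x) x 80 (y) mm, 44 mm above the bench, in front of the track's open end; at y = -95 mm in the gauge's frame, axes as the gauge's.
- track_home (a point): Where tile_mid lies when the tile rests fully home, 77 mm above the bench; axes as the gauge's. The track runs along y: open end 50 mm to -y (flared guides to 62 mm), stop 45 mm to +y; a tile goes in along +y only. Floor 45 mm above the bench, 74 mm between walls; two lips, 6 mm thick, 12 mm above the floor, leave a 50 mm gap along the middle. Rises with the track.
- lift (a joint): Rise of the track (what the pointer shows), in m: 0 at rest, end of travel at 0.032. A tile pulled up takes up 3 mm of slack and then lifts the track against its spring: about 8 N at the start and 0.5 N more per mm, so about 18 N at 20 mm.
- tile_dowel: Plywood tile of the same 70 x 90 x 9 mm, with a round dowel 28 mm across and 40 mm high in its middle. Leave alone. Origin: middle of the underside.
- tile_corner: Plywood tile of the same 70 x 90 x 9 mm, with an upright plywood wall 9 mm thick and 50 mm high along one short edge (its +y edge). Leave alone. Origin: middle of the underside.
- jar: Small glue jar, 40 mm across, 62 mm high, standing among the tiles. Leave alone. Origin: middle of the underside.
- tape: Black tape measure, 65 x 35 x 62 mm. Leave alone. Origin: middle of the underside.
- driver: Screwdriver lying flat, about 0.2 m long. Leave alone.
- square: Small try square lying flat, about 130 x 100 mm, 16 mm high. Leave alone.
- clamp: Bar clamp lying flat, 160 mm long, up to 24 mm high. Leave alone.
Not all that is in view belongs to the job. Leave any green or orange look-alike of the part that bears tile_mid alone.

How it is judged:
By the outcome, as a careful person would: the job done as asked, in the order asked, and still so for the second after the job is handed in, with the robot touching nothing.
It also fails if it takes over 72 s, if anything falls off the work surface, if the arm or the gripper's body presses on something with over 40 N, if the wrist force passes 120 N, or if a joint passes its speed limit or range.

## Working session

There is one attempt and no reset: what is moved stays moved. The work goes in short steps, Python scripts to look and compute and a tool call to move; the robot and the scene stay as the last step left them, time stands still between calls to the robot, and variables do not carry over. Pictures are saved under pics/ and viewed, at most 12 in all, crops included, and the job is handed in when it is done.

Besides the shell and the picture viewer there is one more tool, called after "Emit:" in YAML: its name, and indented under it one key for each argument. apply_moves: Moves the arm, as the interface text tells. Its arguments: {"type":"object","properties":{"steps":{"type":"array"},"fingers":{"type":"number"},"newtons":{"type":"number"}},"required":["steps"]}

```bash
ls; mkdir -p pics
cat > h.py <<'E'
import numpy as np, cv2
from bench import bot
def cal(n):
    c=bot.get_calibration(n); f=210/np.tan(np.radians(c["vfov"])/2)
    return f,c["cx"],c["cy"],c["k1"],np.array(c["T"])
def ray(c,u,v):
    f,cx,cy,k,T=c; d=np.array([(u-cx)/f,(v-cy)/f]); s=d.copy()
    for _ in range(30): s=d/(1+k*(s@s))
    r=T[:3,:3]@np.array([s[0],s[1],1]); return T[:3,3],r
def onz(c,u,v,z):
    o,r=ray(c,u,v); return (o+r*(z-o[2])/r[2])
def proj(c,p):
    f,cx,cy,k,T=c; q=T[:3,:3].T@(np.array(p)-T[:3,3]); s=q[:2]/q[2]; s=s*(1+k*(s@s)); return s*f+[cx,cy]
E
python3 - <<'E'
from h import *
for n in("top","scene"):
    im=bot.get_image(n); cv2.imwrite(f"pics/{n}0.png",im); cv2.imwrite(f"pics/{n}0b.png",cv2.resize(im,(800,600),interpolation=cv2.INTER_CUBIC))
    c=cal(n); print(n,c[:4],c[4].round(3).tolist())
s=bot.read_state();print(s["ee_pos"],s["tool_rot"],s["time_s"],s["grip_width"]);
print(cal("wrist")[4].round(3).tolist(),bot.pinch_z)
E
```

```text
pics
top (np.float64(390.24656402969777), 272.1155012037873, 208.52879137965812, -0.01553301190001593) [[-0.011, -0.996, 0.091, 436.266], [-1.0, 0.012, 0.006, -60.71], [-0.007, -0.09, -0.996, 1265.245], [0.0, 0.0, 0.0, 1.0]]
scene (np.float64(520.2655221522543), 282.1406107406167, 213.7324568469923, -0.004843972112676809) [[-0.082, 0.729, -0.68, 1400.985], [0.997, 0.056, -0.061, 19.568], [-0.006, -0.682, -0.731, 1046.545], [0.0, 0.0, 0.0, 1.0]]
[240.26142484 576.60695197 204.89843135] [-6.29419475e-05  1.96109355e-01  9.80581879e-01 -5.44217994e-04] 0.1 93.7949305905487
[[0.384, 0.897, 0.217, 176.633], [0.923, -0.373, -0.093, 602.496], [-0.002, 0.236, -0.972, 384.18], [0.0, 0.0, 0.0, 1.0]] 18.8
```

View pics/top0b.png

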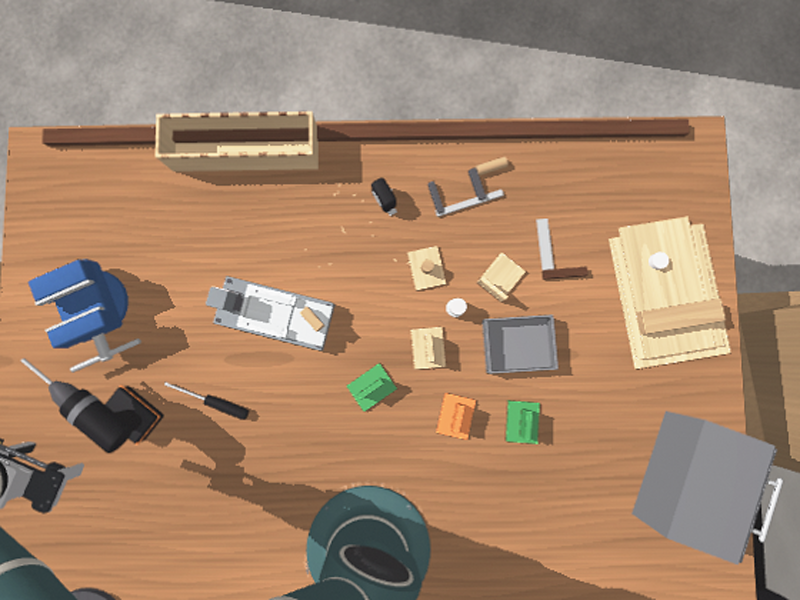

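View pics/scene0b.png

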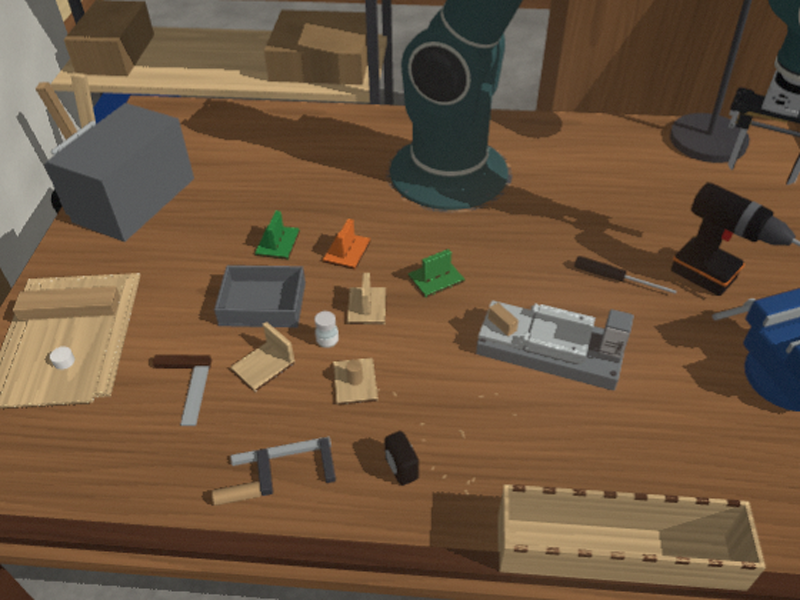

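The picture from above shows three bare plywood tiles at (800-px view): (427,268) has a round dowel, (503,277) has a wall on one edge, and (428,347) has a flat tab along its middle. The green (372,387), green (523,422) and orange (457,416) ones are look-alikes. The tile at (428,347) fits. The gauge is at (272,312), with its column on the left and the offcut on the right end at (312,319). The tray is at (520,345). An enlarged crop will confirm this.

Run:
```python
from h import *
t=cv2.imread("pics/top0.png");s=cv2.imread("pics/scene0.png")
R=lambda im,x,y,w,h:cv2.resize(im[y:y+h,x:x+w],(400,300),interpolation=cv2.INTER_CUBIC)
a=np.vstack([np.hstack([R(t,280,218,60,45),R(t,140,180,100,75)]),np.hstack([R(s,230,183,60,45),R(s,330,200,120,90)])])
cv2.imwrite("pics/crop1.png",a)
c=cal("top")
hsv=cv2.cvtColor(t,cv2.COLOR_BGR2HSV)
for n,(u,v,z) in dict(tile=(300,244,9),off=(218,223,74),tray=(364,241,5)).items(): print(n,onz(c,u,v,z).round(0))
# plywood mask: print hsv samples
for p in [(292,236),(300,250),(330,243),(218,223),(200,215),(320,300)]: print(p,hsv[p[1],p[0]],t[p[1],p[0]])
```

```text
tile [ 435. -141.    9.]
off [502. 113.  74.]
tray [ 442. -347.    5.]
(292, 236) [ 21  77 234] [163 212 234]
(300, 250) [ 26  43 246] [205 240 246]
(330, 243) [ 13 124 196] [101 141 196]
(218, 223) [ 17  89 231] [150 197 231]
(200, 215) [120   1 243] [243 242 242]
(320, 300) [ 14 153 247] [ 99 168 247]
```

View pics/crop1.png

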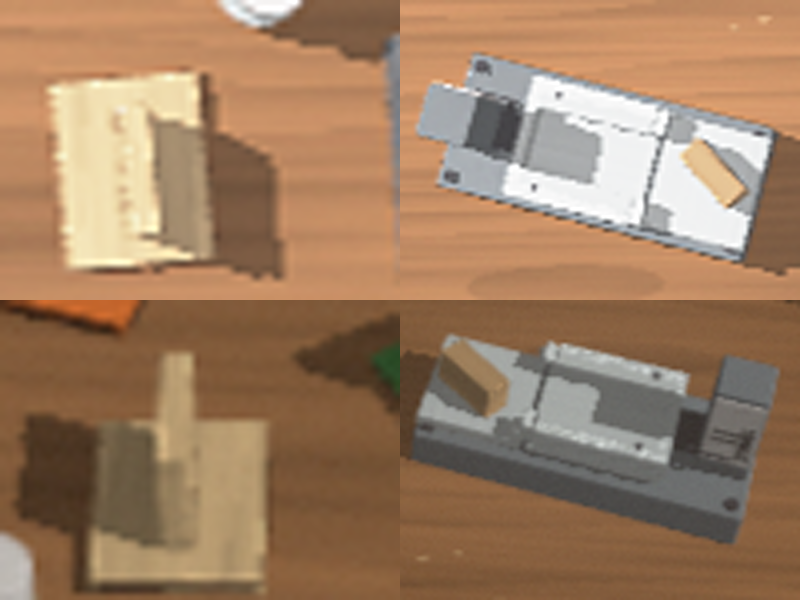

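The crop confirms it: the tile at (428,347) has a flat tab along its middle. The offcut lies on the apron, turned about 45° to the track. Next I work out the poses from the corners.

Run:
```python
from h import *
c=cal("top"); 
def P(crop,ox,oy,ux,uy,k,z): return np.array([onz(c,(x-ox)/k+ux,(y-oy)/k+uy,z) for x,y in crop])
def show(n,p):
    r=cv2.minAreaRect(p[:,:2].astype(np.float32)); print(n,p.mean(0).round(1),p[:,:2].round(0).tolist(),'edges',[(np.linalg.norm(e[:2]).round(),np.degrees(np.arctan2(e[1],e[0])).round(1)) for e in np.roll(p,-1,0)-p])
g=P([(773,128),(743,262),(436,187),(472,55)],400,0,140,180,4,34); show('gauge',g)
show('off',P([(684,155),(700,138),(748,190),(730,207)],400,0,140,180,4,74))
show('tile',P([(50,87),(203,73),(213,258),(68,268)],0,0,280,218,20/3,9))
t=[(485/1.4286,318/1.4286),(555/1.4286,317/1.4286),(557/1.4286,370/1.4286),(489/1.4286,375/1.4286)]
show('tray',np.array([onz(c,*q,45) for q in t]))
s=bot.read_state();from scipy.spatial.transform import Rotation as R
q=s["tool_rot"];M=R.from_quat([q[1],q[2],q[3],q[0]]).as_matrix();print(M.round(3))
```

```text
gauge [516.7 203.1  34. ] [[539.0, 70.0], [433.0, 94.0], [495.0, 338.0], [600.0, 310.0]] edges [(np.float64(108.0), np.float64(167.2)), (np.float64(251.0), np.float64(75.8)), (np.float64(108.0), np.float64(-14.5)), (np.float64(248.0), np.float64(-104.3))]
off [501.7 110.1  74. ] [[515.0, 134.0], [528.0, 122.0], [488.0, 85.0], [475.0, 99.0]] edges [(np.float64(18.0), np.float64(-43.5)), (np.float64(55.0), np.float64(-137.6)), (np.float64(19.0), np.float64(132.9)), (np.float64(53.0), np.float64(41.3))]
tile [ 436.2 -141.     9. ] [[477.0, -101.0], [483.0, -175.0], [394.0, -178.0], [390.0, -109.0]] edges [(np.float64(74.0), np.float64(-85.5)), (np.float64(89.0), np.float64(-178.1)), (np.float64(70.0), np.float64(93.3)), (np.float64(87.0), np.float64(4.8))]
tray [ 440.9 -341.3   45. ] [[500.0, -263.0], [501.0, -417.0], [386.0, -417.0], [377.0, -269.0]] edges [(np.float64(153.0), np.float64(-89.9)), (np.float64(115.0), np.float64(-180.0)), (np.float64(148.0), np.float64(93.5)), (np.float64(124.0), np.float64(2.5))]
[[-0.923  0.385 -0.   ]
 [ 0.385  0.923 -0.001]
 [-0.    -0.001 -1.   ]]
```

```bash
cat >> h.py <<'E'
from scipy.spatial.transform import Rotation as R
def pose():
    s=bot.read_state(); q=s["tool_rot"]; M=R.from_quat([q[1],q[2],q[3],q[0]]).as_matrix()
    return np.array(s["ee_pos"]),M
def plan(x,y,z,ya,step=38,turn=6.9,n=None,start=None):
    """rows from the present pose to TCP (x,y,z), tool y at world angle ya (deg)"""
    p,M=pose() if start is None else start
    y0=np.degrees(np.arctan2(M[1,1],M[0,1])); th=(ya-y0+180)%360-180
    d=np.array([x,y,z])-p
    n=n or int(max(np.ceil(np.linalg.norm(d)/step),np.ceil(abs(th)/turn),1))
    print("tilt",M[:2,2].round(4),"y0",y0.round(1),"d",d.round(1),"th",th.round(1),"n",n)
    for i in range(n):
        a=np.radians(y0+th*i/n); Y=np.array([np.cos(a),np.sin(a)]); X=np.array([-Y[1],Y[0]])
        e=d/n; print({"x":round(float(e[:2]@X),1),"y":round(float(e[:2]@Y),1),"z":round(float(-e[2]),1),"rz":round(float(-th/n),2)})
E
python3 -c "
from h import *
plan(502,110,160,-48)"
```

```text
tilt [-0.0003 -0.001 ] y0 67.4 d [ 261.7 -466.6  -44.9] th -115.4 n 17
{'x': -24.8, 'y': -19.4, 'z': 2.6, 'rz': 6.79}
{'x': -26.9, 'y': -16.4, 'z': 2.6, 'rz': 6.79}
{'x': -28.6, 'y': -13.1, 'z': 2.6, 'rz': 6.79}
{'x': -30.0, 'y': -9.6, 'z': 2.6, 'rz': 6.79}
{'x': -30.9, 'y': -6.0, 'z': 2.6, 'rz': 6.79}
{'x': -31.4, 'y': -2.3, 'z': 2.6, 'rz': 6.79}
{'x': -31.4, 'y': 1.4, 'z': 2.6, 'rz': 6.79}
{'x': -31.0, 'y': 5.2, 'z': 2.6, 'rz': 6.79}
{'x': -30.2, 'y': 8.8, 'z': 2.6, 'rz': 6.79}
{'x': -29.0, 'y': 12.3, 'z': 2.6, 'rz': 6.79}
{'x': -27.3, 'y': 15.6, 'z': 2.6, 'rz': 6.79}
{'x': -25.3, 'y': 18.7, 'z': 2.6, 'rz': 6.79}
{'x': -22.9, 'y': 21.6, 'z': 2.6, 'rz': 6.79}
{'x': -20.2, 'y': 24.2, 'z': 2.6, 'rz': 6.79}
{'x': -17.2, 'y': 26.4, 'z': 2.6, 'rz': 6.79}
{'x': -13.9, 'y': 28.2, 'z': 2.6, 'rz': 6.79}
{'x': -10.5, 'y': 29.7, 'z': 2.6, 'rz': 6.79}
```

Emit:
apply_moves:
  steps:
    - {"x": -25, "y": -19, "z": 2.6, "rz": 6.8}
    - {"x": -27, "y": -16, "z": 2.6, "rz": 6.8}
    - {"x": -29, "y": -13, "z": 2.6, "rz": 6.8}
    - {"x": -30, "y": -10, "z": 2.6, "rz": 6.8}
    - {"x": -31, "y": -6, "z": 2.6, "rz": 6.8}
    - {"x": -31, "y": -2, "z": 2.6, "rz": 6.8}
    - {"x": -31, "y": 1.5, "z": 2.6, "rz": 6.8}
    - {"x": -31, "y": 5, "z": 2.6, "rz": 6.8}
    - {"x": -30, "y": 9, "z": 2.6, "rz": 6.8}
    - {"x": -29, "y": 12, "z": 2.6, "rz": 6.8}
  fingers: 50

```text
$.steps[0]: bad value
```

Emit:
apply_moves:
  steps:
    - {"x": -27, "y": 16, "z": 2.6, "rz": 6.8}
    - {"x": -25, "y": 19, "z": 2.6, "rz": 6.8}
    - {"x": -23, "y": 22, "z": 2.6, "rz": 6.8}
    - {"x": -20, "y": 24, "z": 2.6, "rz": 6.8}
    - {"x": -17, "y": 26, "z": 2.6, "rz": 6.8}
    - {"x": -14, "y": 28, "z": 2.6, "rz": 6.8}
    - {"x": -10, "y": 30, "z": 2.6, "rz": 6.8}
    - {}
    - {}

```text
$.steps[0]: bad value
```

```bash
cat >> h.py <<'E'
def snap(n,f):
    c=cal(n); im=bot.get_image(n); cv2.imwrite(f"pics/{f}.png",im); np.savez(f"pics/{f}.npz",f=c[0],cx=c[1],cy=c[2],k=c[3],T=c[4]); return c,im
def lc(f):
    d=np.load(f"pics/{f}.npz"); return float(d["f"]),float(d["cx"]),float(d["cy"]),float(d["k"]),d["T"]
E
python3 -c "
from h import *
c,im=snap('wrist','w1'); print(pose(),bot.read_state()['time_s'],c[4].round(2).tolist())"
```

```text
(array([240.30783112, 576.66645339, 204.98841855]), array([[-9.23079253e-01,  3.84609699e-01, -2.68075158e-04],
       [ 3.84609783e-01,  9.23078854e-01, -8.62635535e-04],
       [-8.43234831e-05, -8.99385294e-04, -9.99999592e-01]])) 0.15 [[0.38, 0.9, 0.22, 176.63], [0.92, -0.37, -0.09, 602.5], [-0.0, 0.24, -0.97, 384.18], [0.0, 0.0, 0.0, 1.0]]
```

View pics/w1.png

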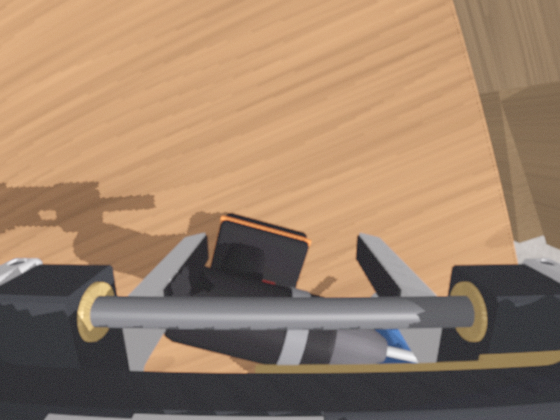

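The moves were refused because each row needs all six numbers. The picture shows only the drill below the open fingers (tips near (205,240) and (360,240)), so the arm has not moved.

Emit:
apply_moves:
  steps:
    - {"x": -25, "y": -19, "z": 2.6, "rx": 0, "ry": 0, "rz": 6.8}
    - {"x": -27, "y": -16, "z": 2.6, "rx": 0, "ry": 0, "rz": 6.8}
    - {"x": -29, "y": -13, "z": 2.6, "rx": 0, "ry": 0, "rz": 6.8}
    - {"x": -30, "y": -10, "z": 2.6, "rx": 0, "ry": 0, "rz": 6.8}
    - {"x": -31, "y": -6, "z": 2.6, "rx": 0, "ry": 0, "rz": 6.8}
    - {"x": -31, "y": -2, "z": 2.6, "rx": 0, "ry": 0, "rz": 6.8}
    - {"x": -31, "y": 1.5, "z": 2.6, "rx": 0, "ry": 0, "rz": 6.8}
    - {"x": -31, "y": 5, "z": 2.6, "rx": 0, "ry": 0, "rz": 6.8}
    - {"x": -30, "y": 9, "z": 2.6, "rx": 0, "ry": 0, "rz": 6.8}
    - {"x": -29, "y": 12, "z": 2.6, "rx": 0, "ry": 0, "rz": 6.8}
  fingers: 50

```text
time_s: 0.98
ee_pos: [394.8, 301.9, 179.3]
tool_rot: [-0.0, 0.713, 0.701, -0.0]
contact_force: [0.7, 0.1, -0.3]
grip_width: 47.3
gripper_force: 0.0
```

Emit:
apply_moves:
  steps:
    - {"x": -27, "y": 16, "z": 2.6, "rx": 0, "ry": 0, "rz": 6.8}
    - {"x": -25, "y": 19, "z": 2.6, "rx": 0, "ry": 0, "rz": 6.8}
    - {"x": -23, "y": 22, "z": 2.6, "rx": 0, "ry": 0, "rz": 6.8}
    - {"x": -20, "y": 24, "z": 2.6, "rx": 0, "ry": 0, "rz": 6.8}
    - {"x": -17, "y": 26, "z": 2.6, "rx": 0, "ry": 0, "rz": 6.8}
    - {"x": -14, "y": 28, "z": 2.6, "rx": 0, "ry": 0, "rz": 6.8}
    - {"x": -10, "y": 30, "z": 2.6, "rx": 0, "ry": 0, "rz": 6.8}
    - {"x": 0, "y": 0, "z": 0, "rx": 0, "ry": 0, "rz": 0}
    - {"x": 0, "y": 0, "z": 0, "rx": 0, "ry": 0, "rz": 0}

```text
time_s: 1.73
ee_pos: [503.0, 110.5, 161.0]
tool_rot: [0.0, 0.935, 0.355, -0.0]
contact_force: [-0.2, 1.3, 0.9]
grip_width: 47.0
gripper_force: 0.0
```

```bash
python3 -c "
from h import *
c,im=snap('wrist','w2'); p,M=pose(); print(p,M.round(3).tolist(),bot.read_state()['time_s'],c[4].round(2).tolist())
print('proj pred off', [proj(c,[x,y,74]).round() for x,y in [(515,134),(528,122),(488,85),(475,99)]])"
```

```text
[502.54170723 111.86557297 161.03394419] [[0.746, 0.666, -0.0], [0.666, -0.746, -0.0], [-0.001, -0.0, -1.0]] 1.7833 [[0.66, -0.73, -0.18, 553.07], [-0.75, -0.64, -0.16, 155.36], [0.0, 0.24, -0.97, 340.22], [0.0, 0.0, 0.0, 1.0]]
proj pred off [array([271., 185.]), array([291., 183.]), array([292., 241.]), array([271., 241.])]
```

View pics/w2.png

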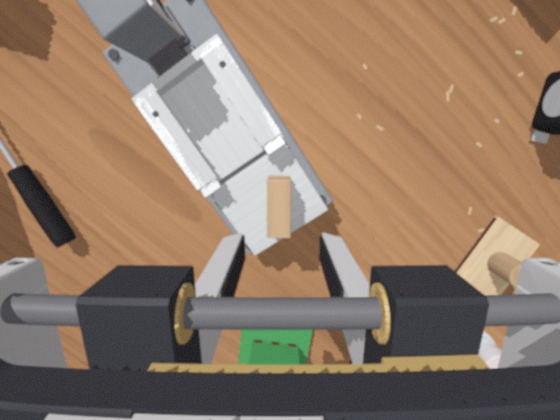

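The wrist view shows the offcut between the finger lines: top face (267,177)–(290,238), parallel to the fingers. The track's open end runs from about (208,192) to (280,145).

```bash
python3 -c "
from h import *
c=lc('w2'); im=cv2.imread('pics/w2.png'); h=cv2.cvtColor(im,cv2.COLOR_BGR2HSV)
m=cv2.inRange(h[170:245,255:305],(8,60,90),(30,255,255)); k=max(cv2.findContours(m,0,2)[0],key=cv2.contourArea)+[[255,170]]
r=cv2.minAreaRect(k); print(r)
q=np.array([onz(c,u,v,74) for u,v in cv2.boxPoints(r)]);print(q.round(1).tolist(),q.mean(0))
for u,v,z in [(328,202,34),(255,254,34),(328,202,44)]: print(onz(c,u,v,z).round(1))
g=np.mean([onz(c,u,v,74) for u,v in [(267,177),(290,177),(290,238),(267,238)]],0);print(g)
plan(g[0],g[1],50,-47.5)"
```

```text
((286.0, 210.5), (67.0, 36.0), 90.0)
[[518.4, 140.7, 74.0], [539.7, 116.7, 74.0], [493.2, 73.9, 74.0], [470.7, 99.2, 74.0]] [505.51516763 107.6443647   74.        ]
[535.1  74.4  34. ]
[440.2  93.8  34. ]
[535.7  77.1  44. ]
[503.18723798 114.74847583  74.        ]
tilt [-0.0005 -0.0003] y0 -48.2 d [   0.6    2.9 -111. ] th 0.7 n 3
{'x': 0.8, 'y': -0.6, 'z': 37.0, 'rz': -0.24}
{'x': 0.8, 'y': -0.6, 'z': 37.0, 'rz': -0.24}
{'x': 0.8, 'y': -0.6, 'z': 37.0, 'rz': -0.24}
```

Emit:
apply_moves:
  steps:
    - {"x": 1, "y": -0.5, "z": 37, "rx": 0, "ry": 0, "rz": 0}
    - {"x": 1, "y": -0.5, "z": 37, "rx": 0, "ry": 0, "rz": 0}
    - {"x": 0, "y": -0.5, "z": 26, "rx": 0, "ry": 0, "rz": 0}
    - {"x": 0, "y": 0, "z": 10, "rx": 0, "ry": 0, "rz": 0}
    - {"x": 0, "y": 0, "z": 0, "rx": 0, "ry": 0, "rz": 0}

```text
time_s: 2.2
ee_pos: [501.7, 114.9, 49.6]
tool_rot: [-0.0, 0.934, 0.358, -0.002]
contact_force: [0.0, 0.4, -0.4]
grip_width: 47.0
gripper_force: 0.0
```

Emit:
apply_moves:
  steps:
    - {"x": 0, "y": 0, "z": 0, "rx": 0, "ry": 0, "rz": 0}
    - {"x": 0, "y": 0, "z": 0, "rx": 0, "ry": 0, "rz": 0}
    - {"x": 0, "y": 0, "z": 0, "rx": 0, "ry": 0, "rz": 0}
    - {"x": 0, "y": 0, "z": 0, "rx": 0, "ry": 0, "rz": 0}
    - {"x": 0, "y": 0, "z": 0, "rx": 0, "ry": 0, "rz": 0}
  fingers: 0
  newtons: 25

```text
time_s: 2.62
ee_pos: [503.7, 114.8, 52.3]
tool_rot: [-0.0, 0.934, 0.357, 0.001]
contact_force: [-2.2, -0.2, 11.3]
grip_width: 21.8
gripper_force: 25.0
```

```bash
python3 -c "
from h import *
p,M=pose(); p[2]+=90
plan(441,-341,130,-86.5,start=(p,M))"
```

```text
tilt [0.0015 0.0009] y0 -48.2 d [ -62.7 -455.8  -12.3] th -38.3 n 13
{'x': -27.0, 'y': 22.9, 'z': 0.9, 'rz': 2.95}
{'x': -25.8, 'y': 24.3, 'z': 0.9, 'rz': 2.95}
{'x': -24.5, 'y': 25.6, 'z': 0.9, 'rz': 2.95}
{'x': -23.1, 'y': 26.8, 'z': 0.9, 'rz': 2.95}
{'x': -21.7, 'y': 27.9, 'z': 0.9, 'rz': 2.95}
{'x': -20.3, 'y': 29.0, 'z': 0.9, 'rz': 2.95}
{'x': -18.7, 'y': 30.0, 'z': 0.9, 'rz': 2.95}
{'x': -17.2, 'y': 31.0, 'z': 0.9, 'rz': 2.95}
{'x': -15.6, 'y': 31.8, 'z': 0.9, 'rz': 2.95}
{'x': -13.9, 'y': 32.5, 'z': 0.9, 'rz': 2.95}
{'x': -12.2, 'y': 33.2, 'z': 0.9, 'rz': 2.95}
{'x': -10.5, 'y': 33.8, 'z': 0.9, 'rz': 2.95}
{'x': -8.7, 'y': 34.3, 'z': 0.9, 'rz': 2.95}
```

Emit:
apply_moves:
  steps:
    - {"x": 0, "y": 0, "z": -10, "rx": 0, "ry": 0, "rz": 0}
    - {"x": 0, "y": 0, "z": -40, "rx": 0, "ry": 0, "rz": 0}
    - {"x": 0, "y": 0, "z": -40, "rx": 0, "ry": 0, "rz": 0}

```text
time_s: 2.87
ee_pos: [502.2, 113.6, 142.2]
tool_rot: [0.0, 0.934, 0.356, -0.001]
contact_force: [-0.0, -0.1, 1.3]
grip_width: 21.9
gripper_force: 25.0
```

Emit:
apply_moves:
  steps:
    - {"x": -27, "y": 23, "z": 1, "rx": 0, "ry": 0, "rz": 3}
    - {"x": -26, "y": 24, "z": 1, "rx": 0, "ry": 0, "rz": 3}
    - {"x": -24, "y": 26, "z": 1, "rx": 0, "ry": 0, "rz": 3}
    - {"x": -23, "y": 27, "z": 1, "rx": 0, "ry": 0, "rz": 3}
    - {"x": -22, "y": 28, "z": 1, "rx": 0, "ry": 0, "rz": 3}
    - {"x": -20, "y": 29, "z": 1, "rx": 0, "ry": 0, "rz": 3}
    - {"x": -19, "y": 30, "z": 1, "rx": 0, "ry": 0, "rz": 3}
    - {"x": -17, "y": 31, "z": 1, "rx": 0, "ry": 0, "rz": 3}
    - {"x": -16, "y": 32, "z": 1, "rx": 0, "ry": 0, "rz": 3}
    - {"x": -14, "y": 32, "z": 1, "rx": 0, "ry": 0, "rz": 3}

```text
time_s: 3.7
ee_pos: [452.7, -237.8, 132.2]
tool_rot: [-0.0, 0.995, 0.101, 0.001]
contact_force: [0.4, -0.6, -0.2]
grip_width: 21.6
gripper_force: 25.0
```

Emit:
apply_moves:
  steps:
    - {"x": -12, "y": 33, "z": 1, "rx": 0, "ry": 0, "rz": 3}
    - {"x": -10, "y": 34, "z": 1, "rx": 0, "ry": 0, "rz": 3}
    - {"x": -9, "y": 34, "z": 1, "rx": 0, "ry": 0, "rz": 2.5}
    - {"x": 0, "y": 0, "z": 0, "rx": 0, "ry": 0, "rz": 0}
    - {"x": 0, "y": 0, "z": 0, "rx": 0, "ry": 0, "rz": 0}

```text
time_s: 4.12
ee_pos: [436.9, -342.5, 128.9]
tool_rot: [0.0, 1.0, 0.027, -0.0]
contact_force: [0.8, 0.3, -1.6]
grip_width: 21.9
gripper_force: 25.0
```

```bash
python3 -c "
from h import *
c,im=snap('wrist','w3'); plan(441,-341,17,-86.5)
c2,t=snap('top','t3')
R2=lambda im,x,y,w,h:cv2.resize(im[y:y+h,x:x+w],(400,300),interpolation=cv2.INTER_CUBIC)
cv2.imwrite('pics/w3v.png',np.hstack([cv2.resize(im,(400,300)),R2(t,280,190,140,105)]))"
```

```text
tilt [0.0001 0.0001] y0 -86.8 d [ 3.300e+00 -1.000e-01 -1.118e+02] th 0.3 n 3
{'x': 1.1, 'y': 0.1, 'z': 37.3, 'rz': -0.09}
{'x': 1.1, 'y': 0.1, 'z': 37.3, 'rz': -0.09}
{'x': 1.1, 'y': 0.1, 'z': 37.3, 'rz': -0.09}
```

View pics/w3v.png

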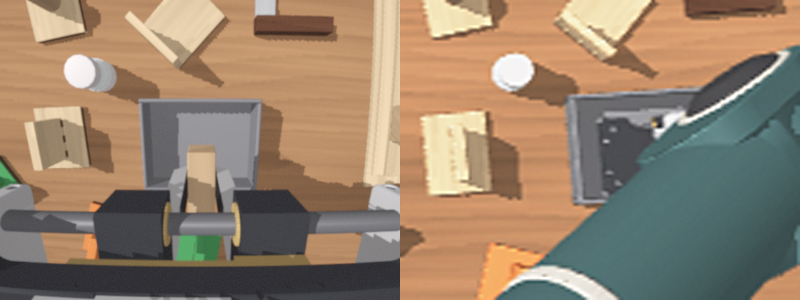

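The wrist view shows the gripped offcut at about (201,170), centred across the tray (rim from 140 to 260). I check its depth from the tray's far rim.

```bash
python3 -c "
from h import *
c=lc('w3')
for p in [(139,99),(261,99),(143,188)]: print(onz(c,p[0]*1.4,p[1]*1.4,45).round(1))
# tile in the view: plate corners z=9, tab top z=64
for p in [(26,110),(84,106),(88,168),(34,171)]: print('pl',onz(c,p[0]*1.4,p[1]*1.4,9).round(1))
"
```

```text
[ 498.4 -265.    45. ]
[ 506.3 -411.6   45. ]
[ 383.3 -268.7   45. ]
pl [475.8 -90.6   9. ]
pl [ 484.7 -177.3    9. ]
pl [ 393.9 -176.8    9. ]
pl [383.9 -90.7   9. ]
```

Emit:
apply_moves:
  steps:
    - {"x": 2, "y": 0, "z": 35, "rx": 0, "ry": 0, "rz": 0}
    - {"x": 2, "y": 0, "z": 35, "rx": 0, "ry": 0, "rz": 0}
    - {"x": 0, "y": 0, "z": 26, "rx": 0, "ry": 0, "rz": 0}
    - {"x": 0, "y": 0, "z": 12, "rx": 0, "ry": 0, "rz": 0}
    - {"x": 0, "y": 0, "z": 2, "rx": 0, "ry": 0, "rz": 0}
    - {"x": 0, "y": 0, "z": 0, "rx": 0, "ry": 0, "rz": 0}

```text
time_s: 4.72
ee_pos: [442.3, -340.1, 18.9]
tool_rot: [-0.0, 1.0, 0.029, 0.0]
contact_force: [-0.3, -1.1, -0.4]
grip_width: 21.7
gripper_force: 25.0
```

Emit:
apply_moves:
  steps:
    - {"x": 0, "y": 0, "z": 3, "rx": 0, "ry": 0, "rz": 0}
    - {"x": 0, "y": 0, "z": 0, "rx": 0, "ry": 0, "rz": 0}

```text
time_s: 4.88
ee_pos: [442.7, -340.7, 16.4]
tool_rot: [0.0, 1.0, 0.029, 0.001]
contact_force: [-0.7, -0.0, 0.2]
grip_width: 21.7
gripper_force: 25.0
```

Emit:
apply_moves:
  steps:
    - {"x": 0, "y": 0, "z": 0, "rx": 0, "ry": 0, "rz": 0}
    - {"x": 0, "y": 0, "z": 0, "rx": 0, "ry": 0, "rz": 0}
    - {"x": 0, "y": 0, "z": 0, "rx": 0, "ry": 0, "rz": 0}
    - {"x": 0, "y": 0, "z": -35, "rx": 0, "ry": 0, "rz": 0}
    - {"x": 0, "y": 0, "z": -40, "rx": 0, "ry": 0, "rz": 0}
    - {"x": 0, "y": 0, "z": -40, "rx": 0, "ry": 0, "rz": 0}
  fingers: 50

```text
time_s: 5.38
ee_pos: [441.0, -340.5, 131.6]
tool_rot: [-0.0, 1.0, 0.028, -0.001]
contact_force: [1.1, 0.3, 0.6]
grip_width: 47.2
gripper_force: 0.0
```

```bash
python3 -c "
from h import *
plan(415,-141,170,-86.5)"
```

```text
tilt [-0.0016  0.0002] y0 -86.8 d [-26.  199.5  38.4] th 0.3 n 6
{'x': -2.5, 'y': -33.4, 'z': -6.4, 'rz': -0.04}
{'x': -2.4, 'y': -33.4, 'z': -6.4, 'rz': -0.04}
{'x': -2.4, 'y': -33.4, 'z': -6.4, 'rz': -0.04}
{'x': -2.4, 'y': -33.4, 'z': -6.4, 'rz': -0.04}
{'x': -2.4, 'y': -33.4, 'z': -6.4, 'rz': -0.04}
{'x': -2.3, 'y': -33.4, 'z': -6.4, 'rz': -0.04}
```

Emit:
apply_moves:
  steps:
    - {"x": -5, "y": -33, "z": -6, "rx": 0, "ry": 0, "rz": 0}
    - {"x": -5, "y": -33, "z": -6, "rx": 0, "ry": 0, "rz": 0}
    - {"x": -5, "y": -33, "z": -6, "rx": 0, "ry": 0, "rz": 0}
    - {"x": -5, "y": -33, "z": -6, "rx": 0, "ry": 0, "rz": 0}
    - {"x": -5, "y": -33, "z": -6, "rx": 0, "ry": 0, "rz": 0}
    - {"x": -5, "y": -33, "z": -6, "rx": 0, "ry": 0, "rz": 0}
    - {"x": 0, "y": 0, "z": 0, "rx": 0, "ry": 0, "rz": 0}
    - {"x": 0, "y": 0, "z": 0, "rx": 0, "ry": 0, "rz": 0}

```text
time_s: 6.05
ee_pos: [401.0, -142.6, 166.8]
tool_rot: [-0.001, 1.0, 0.031, 0.001]
contact_force: [0.6, -0.5, -0.6]
grip_width: 47.0
gripper_force: 0.0
```

```bash
python3 -c "
from h import *
c,im=snap('wrist','w4'); t=snap('top','t4')[1]
p,M=pose();print(p)
a=cv2.resize(im[90:360,90:450],(800,600),interpolation=cv2.INTER_CUBIC)
a[:200,600:]=cv2.resize(t[215:267,335:395],(200,200)); cv2.imwrite('pics/w4v.png',a)"
```

```text
[ 400.832348   -144.95942886  166.53047555]
```

View pics/w4v.png

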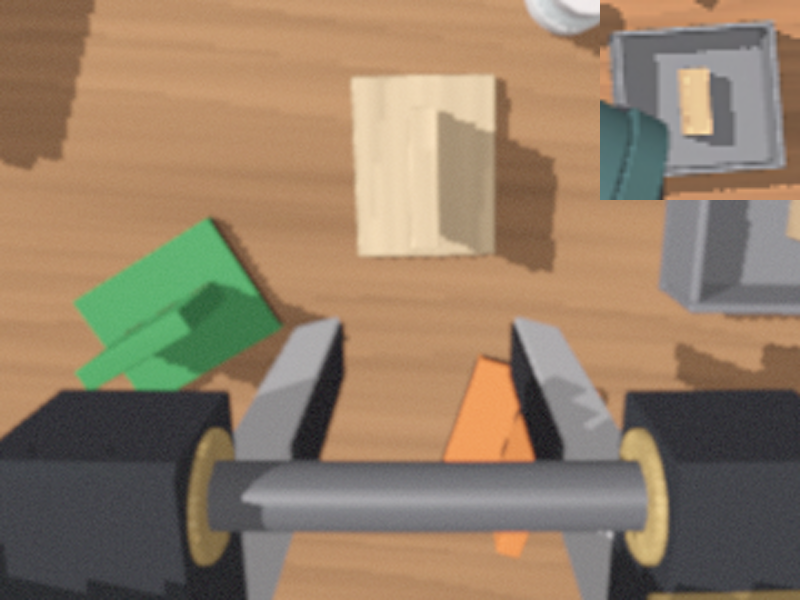

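The offcut lies in the tray (inset). The tile's plate corners are at (350,77), (493,75), (494,255) and (358,256). The tab's top runs from (415,107) to (438,248).

```bash
python3 -c "
from h import *
c=lc('w4'); k=0.45
Q=lambda u,v,z: onz(c,90+u*k,90+v*k,z)
pl=np.array([Q(u,v,9) for u,v in [(350,77),(493,75),(494,255),(358,256)]]); print(pl.round(1).tolist(),pl.mean(0))
e=(pl[0]+pl[1]-pl[2]-pl[3]); print('long axis',np.degrees(np.arctan2(e[1],e[0])))
e=(pl[0]+pl[3]-pl[1]-pl[2]); print('short axis',np.degrees(np.arctan2(e[1],e[0])))
tb=np.array([Q(u,v,64) for u,v in [(414,107),(438,107),(438,248),(412,248)]]); print(tb.round(1).tolist(),tb.mean(0))
plan(tb.mean(0)[0],tb.mean(0)[1],90,-87.5)
"
```

```text
[[478.6, -101.0, 9.0], [483.8, -170.7, 9.0], [394.0, -178.7, 9.0], [389.1, -108.4, 9.0]] [ 436.37413609 -139.6889157     9.        ]
long axis 4.91987685658555
short axis 94.12098328591209
[[466.4, -134.0, 64.0], [467.0, -143.9, 64.0], [407.6, -147.8, 64.0], [406.9, -136.6, 64.0]] [ 436.9825386  -140.59620695   64.        ]
tilt [0.0008 0.    ] y0 -86.7 d [ 36.2   4.4 -76.5] th -0.8 n 3
{'x': 12.1, 'y': -0.8, 'z': 25.5, 'rz': 0.26}
{'x': 12.1, 'y': -0.8, 'z': 25.5, 'rz': 0.26}
{'x': 12.1, 'y': -0.9, 'z': 25.5, 'rz': 0.26}
```

Emit:
apply_moves:
  steps:
    - {"x": 12, "y": -1.5, "z": 26, "rx": 0, "ry": 0, "rz": -0.4}
    - {"x": 12, "y": -1.5, "z": 26, "rx": 0, "ry": 0, "rz": -0.4}
    - {"x": 12, "y": -1.5, "z": 25, "rx": 0, "ry": 0, "rz": -0.4}
    - {"x": 0, "y": 0, "z": 30, "rx": 0, "ry": 0, "rz": 0}
    - {"x": 0, "y": 0, "z": 24, "rx": 0, "ry": 0, "rz": 0}
    - {"x": 0, "y": 0, "z": 10, "rx": 0, "ry": 0, "rz": 0}
    - {"x": 0, "y": 0, "z": 0, "rx": 0, "ry": 0, "rz": 0}

```text
time_s: 6.73
ee_pos: [434.7, -139.2, 23.5]
tool_rot: [0.0, 0.999, 0.038, -0.002]
contact_force: [-0.4, 0.4, 0.2]
grip_width: 47.0
gripper_force: 0.0
```

```bash
python3 -c "
from h import *
plan(436.5,-140.2,25,-85.5)"
```

```text
tilt [-0.0038 -0.0008] y0 -85.7 d [ 1.8 -1.   1.5] th 0.2 n 1
{'x': 1.7, 'y': 1.1, 'z': -1.5, 'rz': -0.17}
```

Emit:
apply_moves:
  steps:
    - {"x": 1.5, "y": 1, "z": -1.5, "rx": 0, "ry": 0, "rz": 0}
    - {"x": 0, "y": 0, "z": 0, "rx": 0, "ry": 0, "rz": 0}

```text
time_s: 6.9
ee_pos: [438.8, -139.5, 28.2]
tool_rot: [0.0, 0.999, 0.039, 0.001]
contact_force: [0.6, -0.8, 0.7]
grip_width: 47.1
gripper_force: 0.0
```

Emit:
apply_moves:
  steps:
    - {"x": 0, "y": 0, "z": 0, "rx": 0, "ry": 0, "rz": 0}
    - {"x": 0, "y": 0, "z": 0, "rx": 0, "ry": 0, "rz": 0}
    - {"x": 0, "y": 0, "z": 0, "rx": 0, "ry": 0, "rz": 0}
    - {"x": 0, "y": 0, "z": 0, "rx": 0, "ry": 0, "rz": 0}
    - {"x": 0, "y": 0, "z": 0, "rx": 0, "ry": 0, "rz": 0}
    - {"x": 0, "y": 0, "z": 0, "rx": 0, "ry": 0, "rz": 0}
  fingers: 0
  newtons: 45

```text
time_s: 7.4
ee_pos: [437.9, -138.6, 26.9]
tool_rot: [0.0, 0.999, 0.039, 0.0]
contact_force: [-0.2, 1.3, 5.1]
grip_width: 12.0
gripper_force: 45.0
```

```bash
python3 -c "
from h import *
p,M=pose();print(p); p[2]+=130
# gauge refs from w2 wrist picture
c=lc('w2')
for u,v,z in [(208,192,63),(284,146,63),(136,98,63),(214,38,63)]: print(onz(c,u,v,z).round(1))
plan(490,60,155,-14.3,start=(p,M))"
```

```text
[ 437.92532733 -138.55467756   26.94088448]
[468.9 173.   63. ]
[547.9 147.8  63. ]
[492.5 274.5  63. ]
[576.2 252.6  63. ]
tilt [ 0.0003 -0.    ] y0 -85.5 d [ 52.1 198.6  -1.9] th 71.2 n 11
{'x': 6.1, 'y': -17.6, 'z': 0.2, 'rz': -6.47}
{'x': 8.1, 'y': -16.8, 'z': 0.2, 'rz': -6.47}
{'x': 9.9, 'y': -15.8, 'z': 0.2, 'rz': -6.47}
{'x': 11.6, 'y': -14.6, 'z': 0.2, 'rz': -6.47}
{'x': 13.2, 'y': -13.2, 'z': 0.2, 'rz': -6.47}
{'x': 14.6, 'y': -11.6, 'z': 0.2, 'rz': -6.47}
{'x': 15.8, 'y': -9.9, 'z': 0.2, 'rz': -6.47}
{'x': 16.8, 'y': -8.0, 'z': 0.2, 'rz': -6.47}
{'x': 17.6, 'y': -6.1, 'z': 0.2, 'rz': -6.47}
{'x': 18.2, 'y': -4.1, 'z': 0.2, 'rz': -6.47}
{'x': 18.6, 'y': -2.0, 'z': 0.2, 'rz': -6.47}
```

Emit:
apply_moves:
  steps:
    - {"x": 0, "y": 0, "z": -10, "rx": 0, "ry": 0, "rz": 0}
    - {"x": 0, "y": 0, "z": -40, "rx": 0, "ry": 0, "rz": 0}
    - {"x": 0, "y": 0, "z": -40, "rx": 0, "ry": 0, "rz": 0}
    - {"x": 0, "y": 0, "z": -40, "rx": 0, "ry": 0, "rz": 0}
    - {"x": 6, "y": -18, "z": 0, "rx": 0, "ry": 0, "rz": -6.5}
    - {"x": 8, "y": -17, "z": 0, "rx": 0, "ry": 0, "rz": -6.5}
    - {"x": 10, "y": -16, "z": 0, "rx": 0, "ry": 0, "rz": -6.5}
    - {"x": 12, "y": -15, "z": 0, "rx": 0, "ry": 0, "rz": -6.5}
    - {"x": 13, "y": -13, "z": 0, "rx": 0, "ry": 0, "rz": -6.5}
    - {"x": 15, "y": -12, "z": 0, "rx": 0, "ry": 0, "rz": -6.5}

```text
time_s: 8.23
ee_pos: [465.9, -28.1, 157.5]
tool_rot: [0.0, 0.928, 0.373, 0.0]
contact_force: [-0.0, -0.2, -0.7]
grip_width: 11.9
gripper_force: 45.0
```

Emit:
apply_moves:
  steps:
    - {"x": 16, "y": -10, "z": 0, "rx": 0, "ry": 0, "rz": -6.5}
    - {"x": 17, "y": -8, "z": 0, "rx": 0, "ry": 0, "rz": -6.5}
    - {"x": 18, "y": -6, "z": 0, "rx": 0, "ry": 0, "rz": -6.5}
    - {"x": 18, "y": -4, "z": 0, "rx": 0, "ry": 0, "rz": -6.5}
    - {"x": 18, "y": -2, "z": 0, "rx": 0, "ry": 0, "rz": -6.2}
    - {"x": 0, "y": 0, "z": 0, "rx": 0, "ry": 0, "rz": 0}
    - {"x": 0, "y": 0, "z": 0, "rx": 0, "ry": 0, "rz": 0}

```text
time_s: 8.82
ee_pos: [489.4, 61.6, 157.2]
tool_rot: [0.0, 0.79, 0.613, -0.0]
contact_force: [-0.2, -0.9, -0.7]
grip_width: 11.8
gripper_force: 45.0
```

```bash
python3 -c "
from h import *
c,im=snap('wrist','w5'); plan(482,68,155,-14.3)
cv2.imwrite('pics/w5v.png',cv2.resize(im[0:330,60:500],(800,600),interpolation=cv2.INTER_CUBIC))"
```

```text
tilt [-0.     -0.0006] y0 -14.4 d [-7.3  7.1 -2.1] th 0.1 n 1
{'x': 5.1, 'y': -8.9, 'z': 2.1, 'rz': -0.13}
```

View pics/w5v.png

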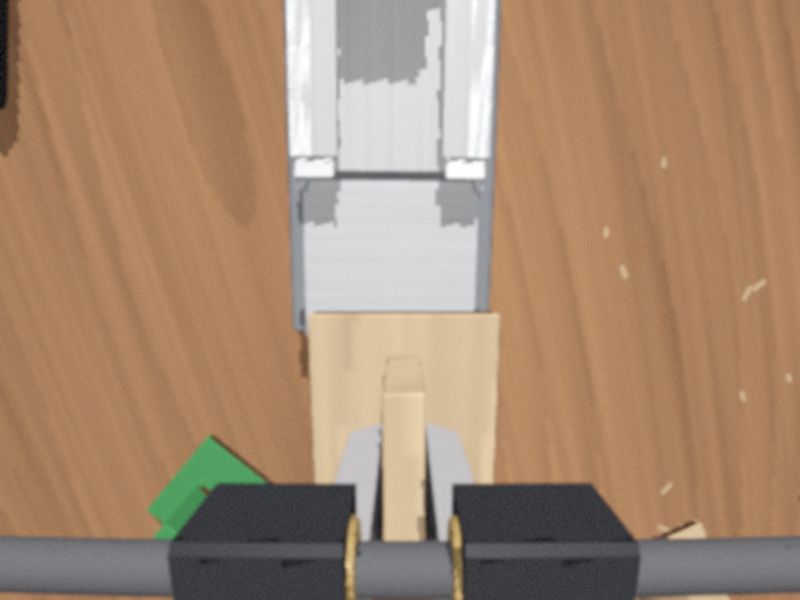

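The wrist view shows the tile's front edge at (308,313)–(498,313), the tab at x≈403, and the open track. The lip ends' inner corners are at (336,160) and (445,160), and the column is out of view above.

```bash
python3 -c "
from h import *
c=lc('w5'); k=0.55
Q=lambda u,v,z: onz(c,60+u*k,v*k,z)
A=np.radians(-14.3); X=np.array([np.cos(A),np.sin(A)]);Y=np.array([-X[1],X[0]])
def sh(n,p): print(n,p[:2].round(1),'g',(X@(p[:2]-[519,213])).round(1),(Y@(p[:2]-[519,213])).round(1))
for n,u,v,z in [('lipL',336,158,63),('lipR',445,158,63),('lipL far',337,5,63),('lipR far',442,5,63),('wallL',291,157,63),('wallR',488,157,63),('wallL far',287,5,63),('wallR far',499,5,63),('apL',302,312,44),('apR',476,312,44),('baseL',293,328,34),('apL2',299,200,44),('apR2',481,200,44),('tileL',308,313,139),('tileR',498,313,139),('tabL',385,392,194-3),('tabR',423,392,191)]: sh(n,Q(u,v,z))
p,M=pose(); sh('tcp',p)
"
```

```text
lipL [484.8 175.2] g -23.8 -45.1
lipR [534.7 162.4] g 27.7 -45.1
lipL far [503.  239.1] g -22.0 21.3
lipR far [549.  227.3] g 25.5 21.2
wallL [464.2 181.1] g -45.2 -44.4
wallR [554.6 157.9] g 48.1 -44.6
wallL far [481.1 245. ] g -44.6 21.6
wallR far [574.  221.1] g 51.3 21.5
apL [444.4 107.9] g -46.3 -120.3
apR [534.8  84.8] g 47.0 -120.3
baseL [434.9 100. ] g -53.6 -130.3
apL2 [459.4 163.6] g -45.6 -62.6
apR2 [549.9 140.4] g 47.9 -62.7
tileL [466.2 113.3] g -26.5 -109.7
tileR [532.9  96.3] g 42.3 -109.7
tabL [490.9  90.8] g 3.0 -125.4
tabR [501.   88.2] g 13.4 -125.4
tcp [489.3  60.9] g 8.8 -154.7
```

```bash
cat >> h.py <<'E'
A=np.radians(-14.3); GX=np.array([np.cos(A),np.sin(A)]); GY=np.array([-GX[1],GX[0]])
def G(x,y): return np.array([519,213])+GX*x+GY*y
def gp():
    p,M=pose(); d=p[:2]-[519,213]; s=bot.read_state(); print("g",(GX@d).round(2),(GY@d).round(2),"z",p[2].round(2),"y0",np.degrees(np.arctan2(M[1,1],M[0,1])).round(2),"tilt",M[:2,2].round(4),"F",np.round([GX@s["contact_force"][:2],GY@s["contact_force"][:2],s["contact_force"][2]],1),"grip",round(s["grip_width"],1),"t",s["time_s"])
E
python3 -c "
from h import *
gp(); x,y=G(2.4,-112); plan(x,y,78,-14.3,n=3)"
```

```text
g 8.8 -154.75 z 157.12 y0 -14.43 tilt [-0.     -0.0006] F [ 0.7 -0.4 -0.2] grip 11.6 t 8.8667
tilt [-0.     -0.0006] y0 -14.4 d [  4.4  43.  -79.1] th 0.1 n 3
{'x': 14.2, 'y': -2.2, 'z': 26.4, 'rz': -0.04}
{'x': 14.2, 'y': -2.2, 'z': 26.4, 'rz': -0.04}
{'x': 14.2, 'y': -2.1, 'z': 26.4, 'rz': -0.04}
```

Emit:
apply_moves:
  steps:
    - {"x": 14, "y": -2, "z": 20, "rx": 0, "ry": 0, "rz": 0}
    - {"x": 14, "y": -2, "z": 24, "rx": 0, "ry": 0, "rz": 0}
    - {"x": 14.5, "y": -2.4, "z": 24, "rx": 0, "ry": 0, "rz": 0}
    - {"x": 0, "y": 0, "z": 11, "rx": 0, "ry": 0, "rz": 0}
    - {"x": 0, "y": 0, "z": 0, "rx": 0, "ry": 0, "rz": 0}
    - {"x": 0, "y": 0, "z": 0, "rx": 0, "ry": 0, "rz": 0}
    - {"x": 0, "y": 0, "z": 0, "rx": 0, "ry": 0, "rz": 0}

```text
time_s: 9.45
ee_pos: [494.4, 103.0, 79.0]
tool_rot: [0.0, 0.79, 0.613, 0.0]
contact_force: [-0.0, -0.6, -1.0]
grip_width: 11.8
gripper_force: 45.0
```

```bash
python3 -c "
from h import *
gp(); c,im=snap('wrist','w6');gp()
cv2.imwrite('pics/w6v.png',cv2.resize(im[60:315,110:450],(800,600),interpolation=cv2.INTER_CUBIC))"
```

```text
g 3.34 -112.62 z 78.98 y0 -14.44 tilt [ 0.0013 -0.    ] F [ 0.1 -0.6 -1. ] grip 11.8 t 9.45
g 3.36 -112.34 z 79.07 y0 -14.42 tilt [0.0016 0.0003] F [-0.4  0.5 -0.4] grip 11.8 t 9.5
```

View pics/w6v.png

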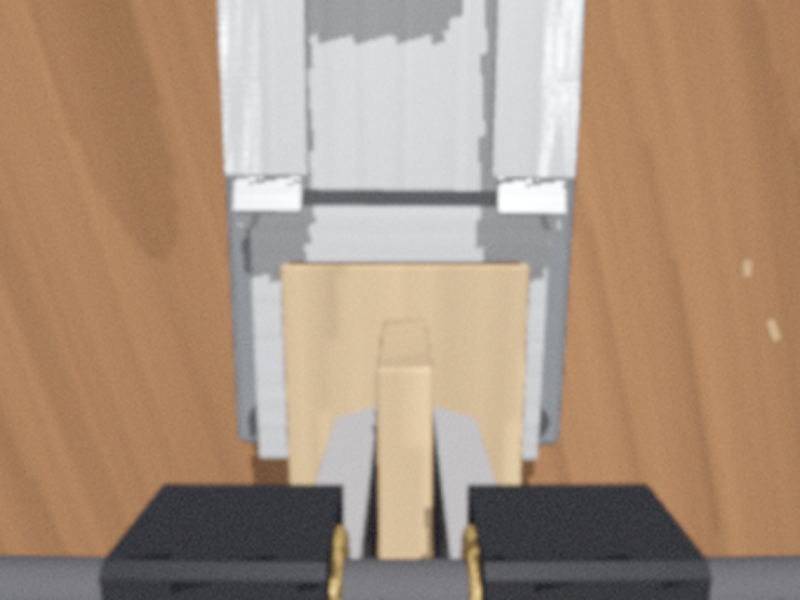

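The picture shows the tile's front edge from 281 to 527 (middle 404), against track middle ≈400 (lips 302/496, walls 226/577). It is square to the track but about 1.1 mm too far in +x. I correct that, lower it and start in.

Emit:
apply_moves:
  steps:
    - {"x": 0, "y": -1.1, "z": 3, "rx": 0, "ry": 0, "rz": 0}
    - {"x": 0, "y": 0, "z": 2.7, "rx": 0, "ry": 0, "rz": 0}
    - {"x": 0, "y": 0, "z": 0, "rx": 0, "ry": 0, "rz": 0}
    - {"x": 0, "y": 0, "z": 0, "rx": 0, "ry": 0, "rz": 0}
    - {"x": 0, "y": 0, "z": 0, "rx": 0, "ry": 0, "rz": 0}
    - {"x": 0, "y": 0, "z": 0, "rx": 0, "ry": 0, "rz": 0}

```text
time_s: 10.0
ee_pos: [492.8, 104.4, 72.2]
tool_rot: [0.0, 0.79, 0.613, 0.0]
contact_force: [-0.5, 0.0, -1.9]
grip_width: 11.6
gripper_force: 45.0
```

```bash
python3 -c "
from h import *
gp()"
```

```text
g 1.43 -111.66 z 72.16 y0 -14.32 tilt [ 0.0001 -0.0001] F [-0.5 -0.1 -1.9] grip 11.6 t 10.0
```

Emit:
apply_moves:
  steps:
    - {"x": 5, "y": 0, "z": -0.8, "rx": 0, "ry": 0, "rz": 0}
    - {"x": 5, "y": 0, "z": 0, "rx": 0, "ry": 0, "rz": 0}
    - {"x": 5, "y": 0, "z": 0, "rx": 0, "ry": 0, "rz": 0}
    - {"x": 5, "y": 0, "z": 0, "rx": 0, "ry": 0, "rz": 0}
    - {"x": 5, "y": 0, "z": 0, "rx": 0, "ry": 0, "rz": 0}
    - {"x": 5, "y": 0, "z": 0, "rx": 0, "ry": 0, "rz": 0}
    - {"x": 0, "y": 0, "z": 0, "rx": 0, "ry": 0, "rz": 0}

```text
time_s: 10.58
ee_pos: [500.3, 134.8, 72.8]
tool_rot: [-0.0, 0.789, 0.614, 0.0]
contact_force: [-0.5, 1.3, -1.2]
grip_width: 12.1
gripper_force: 45.0
```

```bash
python3 -c "
from h import *
gp()"
```

```text
g 1.25 -80.43 z 72.81 y0 -14.25 tilt [0.0001 0.0001] F [-0.8  1.2 -1.2] grip 12.1 t 10.5833
```

Emit:
apply_moves:
  steps:
    - {"x": 6, "y": 0, "z": 0, "rx": 0, "ry": 0, "rz": 0}
    - {"x": 6, "y": 0, "z": 0, "rx": 0, "ry": 0, "rz": 0}
    - {"x": 6, "y": 0, "z": 0, "rx": 0, "ry": 0, "rz": 0}
    - {"x": 6, "y": 0, "z": 0, "rx": 0, "ry": 0, "rz": 0}
    - {"x": 6, "y": 0, "z": 0, "rx": 0, "ry": 0, "rz": 0}
    - {"x": 6, "y": 0, "z": 0, "rx": 0, "ry": 0, "rz": 0}
    - {"x": 0, "y": 0, "z": 0, "rx": 0, "ry": 0, "rz": 0}

```text
time_s: 11.17
ee_pos: [509.2, 169.8, 72.8]
tool_rot: [-0.0, 0.789, 0.614, 0.0]
contact_force: [-0.2, 0.8, 0.2]
grip_width: 11.7
gripper_force: 45.0
```

```bash
python3 -c "
from h import *
gp()"
```

```text
g 1.21 -44.24 z 72.8 y0 -14.24 tilt [0.0001 0.0002] F [-0.4  0.7  0.2] grip 11.7 t 11.1667
```

Still sliding freely.

Emit:
apply_moves:
  steps:
    - {"x": 6, "y": 0, "z": 0, "rx": 0, "ry": 0, "rz": 0}
    - {"x": 6, "y": 0, "z": 0, "rx": 0, "ry": 0, "rz": 0}
    - {"x": 6, "y": 0, "z": 0, "rx": 0, "ry": 0, "rz": 0}
    - {"x": 6, "y": 0, "z": 0, "rx": 0, "ry": 0, "rz": 0}
    - {"x": 6, "y": 0, "z": 0, "rx": 0, "ry": 0, "rz": 0}
    - {"x": 6, "y": 0, "z": 0, "rx": 0, "ry": 0, "rz": 0}
    - {"x": 5, "y": 0, "z": 0, "rx": 0, "ry": 0, "rz": 0}
    - {"x": 0, "y": 0, "z": 0, "rx": 0, "ry": 0, "rz": 0}

```text
time_s: 11.83
ee_pos: [519.3, 209.4, 72.8]
tool_rot: [-0.0, 0.789, 0.614, 0.0]
contact_force: [-0.6, 0.2, 0.0]
grip_width: 11.6
gripper_force: 45.0
```

```bash
python3 -c "
from h import *
gp()"
```

```text
g 1.24 -3.45 z 72.8 y0 -14.26 tilt [0.0001 0.0002] F [-0.6  0.1  0. ] grip 11.6 t 11.8333
```

Emit:
apply_moves:
  steps:
    - {"x": 2, "y": 0, "z": 0, "rx": 0, "ry": 0, "rz": 0}
    - {"x": 2, "y": 0, "z": 0, "rx": 0, "ry": 0, "rz": 0}
    - {"x": 1.5, "y": 0, "z": 0, "rx": 0, "ry": 0, "rz": 0}
    - {"x": 0, "y": 0, "z": 0, "rx": 0, "ry": 0, "rz": 0}

```text
time_s: 12.17
ee_pos: [520.6, 213.6, 72.9]
tool_rot: [0.0, 0.79, 0.613, 0.0]
contact_force: [-0.4, 0.3, -0.7]
grip_width: 12.1
gripper_force: 45.0
```

Emit:
apply_moves:
  steps:
    - {"x": 1, "y": 0, "z": 0, "rx": 0, "ry": 0, "rz": 0}
    - {"x": 1, "y": 0, "z": 0, "rx": 0, "ry": 0, "rz": 0}
    - {"x": 0, "y": 0, "z": 0, "rx": 0, "ry": 0, "rz": 0}

```text
time_s: 12.42
ee_pos: [521.0, 215.2, 72.8]
tool_rot: [0.0, 0.79, 0.613, -0.0]
contact_force: [0.1, -0.5, -1.0]
grip_width: 11.7
gripper_force: 45.0
```

Emit:
apply_moves:
  steps:
    - {"x": 1, "y": 0, "z": 0, "rx": 0, "ry": 0, "rz": 0}
    - {"x": 0, "y": 0, "z": 0, "rx": 0, "ry": 0, "rz": 0}

```text
time_s: 12.58
ee_pos: [521.1, 215.5, 72.7]
tool_rot: [0.0, 0.79, 0.613, -0.001]
contact_force: [-3.3, -3.8, 1.1]
grip_width: 11.9
gripper_force: 45.0
```

```bash
python3 -c "
from h import *
gp()"
```

```text
g 1.4 2.91 z 72.73 y0 -14.36 tilt [-0.0008 -0.0012] F [-2.2 -4.5  1.1] grip 11.9 t 12.5833
```

Emit:
apply_moves:
  steps:
    - {"x": 1, "y": 0, "z": 0, "rx": 0, "ry": 0, "rz": 0}
    - {"x": 0, "y": 0, "z": 0, "rx": 0, "ry": 0, "rz": 0}

```text
time_s: 12.75
ee_pos: [521.1, 215.7, 72.6]
tool_rot: [0.0, 0.79, 0.613, -0.001]
contact_force: [-4.1, -7.6, 2.1]
grip_width: 11.8
gripper_force: 45.0
```

```bash
python3 -c "
from h import *
gp()"
```

```text
g 1.38 3.09 z 72.59 y0 -14.4 tilt [-0.0015 -0.0021] F [-2.1 -8.3  2.1] grip 11.8 t 12.75
```

The tile is home against the stop (−8 N along the track). I ease the push off and pull up.

Emit:
apply_moves:
  steps:
    - {"x": -1.2, "y": 0, "z": 0, "rx": 0, "ry": 0, "rz": 0}
    - {"x": 0, "y": 0, "z": -1, "rx": 0, "ry": 0, "rz": 0}
    - {"x": 0, "y": 0, "z": -1, "rx": 0, "ry": 0, "rz": 0}
    - {"x": 0, "y": 0, "z": -1, "rx": 0, "ry": 0, "rz": 0}
    - {"x": 0, "y": 0, "z": -1, "rx": 0, "ry": 0, "rz": 0}
    - {"x": 0, "y": 0, "z": -1, "rx": 0, "ry": 0, "rz": 0}
    - {"x": 0, "y": 0, "z": -1, "rx": 0, "ry": 0, "rz": 0}
    - {"x": 0, "y": 0, "z": -1, "rx": 0, "ry": 0, "rz": 0}
    - {"x": 0, "y": 0, "z": -1, "rx": 0, "ry": 0, "rz": 0}
    - {"x": 0, "y": 0, "z": 0, "rx": 0, "ry": 0, "rz": 0}

```text
time_s: 13.58
ee_pos: [520.9, 215.5, 80.5]
tool_rot: [0.0, 0.79, 0.613, -0.001]
contact_force: [0.9, -5.3, -10.6]
grip_width: 12.1
gripper_force: 45.0
```

```bash
python3 -c "
from h import *
gp()"
```

```text
g 1.25 2.89 z 80.45 y0 -14.35 tilt [-0.0008 -0.0012] F [  2.2  -4.9 -10.6] grip 12.1 t 13.5833
```

Force and height both say the pointer is at about 5 mm. I continue to 20 mm.

Emit:
apply_moves:
  steps:
    - {"x": 0, "y": 0, "z": -1.5, "rx": 0, "ry": 0, "rz": 0}
    - {"x": 0, "y": 0, "z": -1.5, "rx": 0, "ry": 0, "rz": 0}
    - {"x": 0, "y": 0, "z": -1.5, "rx": 0, "ry": 0, "rz": 0}
    - {"x": 0, "y": 0, "z": -1.5, "rx": 0, "ry": 0, "rz": 0}
    - {"x": 0, "y": 0, "z": -1.5, "rx": 0, "ry": 0, "rz": 0}
    - {"x": 0, "y": 0, "z": -1.5, "rx": 0, "ry": 0, "rz": 0}
    - {"x": 0, "y": 0, "z": -1.5, "rx": 0, "ry": 0, "rz": 0}
    - {"x": 0, "y": 0, "z": -1.5, "rx": 0, "ry": 0, "rz": 0}
    - {"x": 0, "y": 0, "z": -1.5, "rx": 0, "ry": 0, "rz": 0}
    - {"x": 0, "y": 0, "z": -1, "rx": 0, "ry": 0, "rz": 0}

```text
time_s: 14.42
ee_pos: [520.9, 215.5, 94.6]
tool_rot: [0.0, 0.79, 0.613, -0.001]
contact_force: [3.8, -5.3, -17.6]
grip_width: 11.7
gripper_force: 45.0
```

```bash
python3 -c "
from h import *
gp();c,s=snap('scene','s7');gp()
cv2.imwrite('pics/s7v.png',cv2.resize(s[195:275,330:450],(800,534),interpolation=cv2.INTER_CUBIC))"
```

```text
g 1.19 2.86 z 94.58 y0 -14.35 tilt [-0.0008 -0.0014] F [  5.   -4.2 -17.6] grip 11.7 t 14.4167
g 1.24 2.87 z 94.7 y0 -14.35 tilt [-0.0008 -0.0013] F [  4.7  -4.7 -16.5] grip 11.5 t 14.4667
```

View pics/s7v.png

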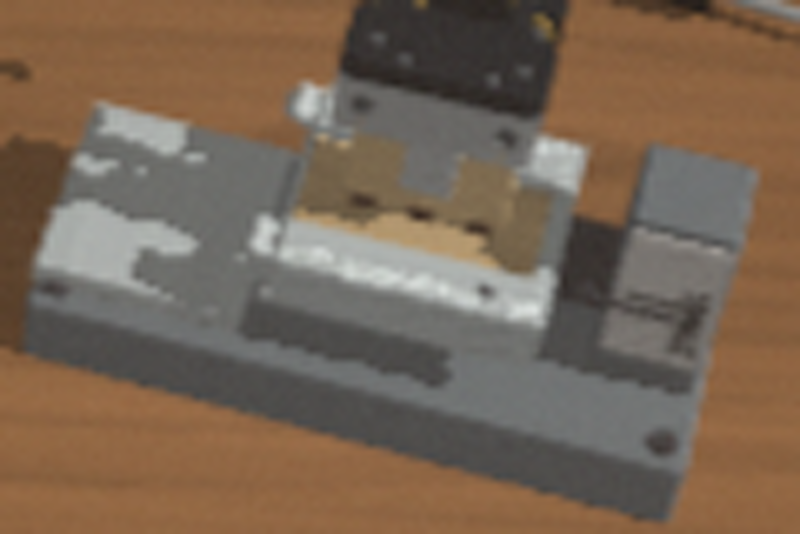

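The scene view shows the track raised, with the pointer at about (660,310) amid the scale. Force (≈17 N) and rise (≈19.5 mm) agree that it is between the long marks. I hold for 2.5 s.

Emit:
apply_moves:
  steps:
    - {"x": 0, "y": 0, "z": 0, "rx": 0, "ry": 0, "rz": 0}
    - {"x": 0, "y": 0, "z": 0, "rx": 0, "ry": 0, "rz": 0}
    - {"x": 0, "y": 0, "z": 0, "rx": 0, "ry": 0, "rz": 0}
    - {"x": 0, "y": 0, "z": 0, "rx": 0, "ry": 0, "rz": 0}
    - {"x": 0, "y": 0, "z": 0, "rx": 0, "ry": 0, "rz": 0}
    - {"x": 0, "y": 0, "z": 0, "rx": 0, "ry": 0, "rz": 0}
    - {"x": 0, "y": 0, "z": 0, "rx": 0, "ry": 0, "rz": 0}
    - {"x": 0, "y": 0, "z": 0, "rx": 0, "ry": 0, "rz": 0}
    - {"x": 0, "y": 0, "z": 0, "rx": 0, "ry": 0, "rz": 0}
    - {"x": 0, "y": 0, "z": 0, "rx": 0, "ry": 0, "rz": 0}

```text
time_s: 15.3
ee_pos: [520.9, 215.5, 94.5]
tool_rot: [0.0, 0.79, 0.613, -0.001]
contact_force: [2.9, -5.1, -17.7]
grip_width: 11.5
gripper_force: 45.0
```

Emit:
apply_moves:
  steps:
    - {"x": 0, "y": 0, "z": 0, "rx": 0, "ry": 0, "rz": 0}
    - {"x": 0, "y": 0, "z": 0, "rx": 0, "ry": 0, "rz": 0}
    - {"x": 0, "y": 0, "z": 0, "rx": 0, "ry": 0, "rz": 0}
    - {"x": 0, "y": 0, "z": 0, "rx": 0, "ry": 0, "rz": 0}
    - {"x": 0, "y": 0, "z": 0, "rx": 0, "ry": 0, "rz": 0}
    - {"x": 0, "y": 0, "z": 0, "rx": 0, "ry": 0, "rz": 0}
    - {"x": 0, "y": 0, "z": 0, "rx": 0, "ry": 0, "rz": 0}
    - {"x": 0, "y": 0, "z": 0, "rx": 0, "ry": 0, "rz": 0}
    - {"x": 0, "y": 0, "z": 0, "rx": 0, "ry": 0, "rz": 0}
    - {"x": 0, "y": 0, "z": 0, "rx": 0, "ry": 0, "rz": 0}

```text
time_s: 16.13
ee_pos: [520.9, 215.5, 94.5]
tool_rot: [0.0, 0.79, 0.613, -0.001]
contact_force: [3.2, -5.1, -17.2]
grip_width: 12.2
gripper_force: 45.0
```

Emit:
apply_moves:
  steps:
    - {"x": 0, "y": 0, "z": 0, "rx": 0, "ry": 0, "rz": 0}
    - {"x": 0, "y": 0, "z": 0, "rx": 0, "ry": 0, "rz": 0}
    - {"x": 0, "y": 0, "z": 0, "rx": 0, "ry": 0, "rz": 0}
    - {"x": 0, "y": 0, "z": 0, "rx": 0, "ry": 0, "rz": 0}
    - {"x": 0, "y": 0, "z": 0, "rx": 0, "ry": 0, "rz": 0}
    - {"x": 0, "y": 0, "z": 0, "rx": 0, "ry": 0, "rz": 0}
    - {"x": 0, "y": 0, "z": 0, "rx": 0, "ry": 0, "rz": 0}
    - {"x": 0, "y": 0, "z": 0, "rx": 0, "ry": 0, "rz": 0}
    - {"x": 0, "y": 0, "z": 0, "rx": 0, "ry": 0, "rz": 0}
    - {"x": 0, "y": 0, "z": 0, "rx": 0, "ry": 0, "rz": 0}

```text
time_s: 16.97
ee_pos: [520.9, 215.5, 94.5]
tool_rot: [0.0, 0.79, 0.613, -0.001]
contact_force: [2.4, -5.2, -16.5]
grip_width: 11.8
gripper_force: 45.0
```

Emit:
apply_moves:
  steps:
    - {"x": 0, "y": 0, "z": 1, "rx": 0, "ry": 0, "rz": 0}
    - {"x": 0, "y": 0, "z": 1, "rx": 0, "ry": 0, "rz": 0}
    - {"x": 0, "y": 0, "z": 1, "rx": 0, "ry": 0, "rz": 0}
    - {"x": 0, "y": 0, "z": 1, "rx": 0, "ry": 0, "rz": 0}
    - {"x": 0, "y": 0, "z": 1, "rx": 0, "ry": 0, "rz": 0}
    - {"x": 0, "y": 0, "z": 1, "rx": 0, "ry": 0, "rz": 0}
    - {"x": 0, "y": 0, "z": 1, "rx": 0, "ry": 0, "rz": 0}
    - {"x": 0, "y": 0, "z": 1, "rx": 0, "ry": 0, "rz": 0}
    - {"x": 0, "y": 0, "z": 1, "rx": 0, "ry": 0, "rz": 0}
    - {"x": 0, "y": 0, "z": 1, "rx": 0, "ry": 0, "rz": 0}

```text
time_s: 17.8
ee_pos: [520.9, 215.5, 84.7]
tool_rot: [0.0, 0.79, 0.613, -0.001]
contact_force: [1.1, -5.4, -11.7]
grip_width: 11.6
gripper_force: 45.0
```

Emit:
apply_moves:
  steps:
    - {"x": 0, "y": 0, "z": 1, "rx": 0, "ry": 0, "rz": 0}
    - {"x": 0, "y": 0, "z": 1, "rx": 0, "ry": 0, "rz": 0}
    - {"x": 0, "y": 0, "z": 1, "rx": 0, "ry": 0, "rz": 0}
    - {"x": 0, "y": 0, "z": 1, "rx": 0, "ry": 0, "rz": 0}
    - {"x": 0, "y": 0, "z": 1, "rx": 0, "ry": 0, "rz": 0}
    - {"x": 0, "y": 0, "z": 1, "rx": 0, "ry": 0, "rz": 0}
    - {"x": 0, "y": 0, "z": 1, "rx": 0, "ry": 0, "rz": 0}
    - {"x": 0, "y": 0, "z": 1, "rx": 0, "ry": 0, "rz": 0}
    - {"x": 0, "y": 0, "z": 0.7, "rx": 0, "ry": 0, "rz": 0}
    - {"x": 0, "y": 0, "z": 0.7, "rx": 0, "ry": 0, "rz": 0}

```text
time_s: 18.63
ee_pos: [520.9, 215.5, 75.5]
tool_rot: [0.0, 0.79, 0.613, -0.001]
contact_force: [0.1, -5.7, -7.3]
grip_width: 11.6
gripper_force: 45.0
```

```bash
python3 -c "
from h import *
gp()"
```

```text
g 1.23 2.91 z 75.46 y0 -14.35 tilt [-0.0008 -0.0011] F [ 1.5 -5.5 -7.3] grip 11.6 t 18.6333
```

Emit:
apply_moves:
  steps:
    - {"x": 0, "y": 0, "z": 0.5, "rx": 0, "ry": 0, "rz": 0}
    - {"x": 0, "y": 0, "z": 0.5, "rx": 0, "ry": 0, "rz": 0}
    - {"x": 0, "y": 0, "z": 0.5, "rx": 0, "ry": 0, "rz": 0}
    - {"x": 0, "y": 0, "z": 0.5, "rx": 0, "ry": 0, "rz": 0}
    - {"x": 0, "y": 0, "z": 0.5, "rx": 0, "ry": 0, "rz": 0}
    - {"x": 0, "y": 0, "z": 0.5, "rx": 0, "ry": 0, "rz": 0}
    - {"x": 0, "y": 0, "z": 0, "rx": 0, "ry": 0, "rz": 0}

```text
time_s: 19.22
ee_pos: [521.2, 215.5, 73.0]
tool_rot: [0.0, 0.79, 0.613, -0.0]
contact_force: [-1.9, -6.1, 1.4]
grip_width: 11.7
gripper_force: 45.0
```

```bash
python3 -c "
from h import *
gp()"
```

```text
g 1.5 2.99 z 73.02 y0 -14.35 tilt [-0.0004 -0.0007] F [-0.3 -6.4  1.4] grip 11.7 t 19.2167
```

Emit:
apply_moves:
  steps:
    - {"x": 0, "y": 0, "z": 0.5, "rx": 0, "ry": 0, "rz": 0}
    - {"x": 0, "y": 0, "z": 0.4, "rx": 0, "ry": 0, "rz": 0}
    - {"x": 0, "y": 0, "z": 0, "rx": 0, "ry": 0, "rz": 0}

```text
time_s: 19.47
ee_pos: [521.3, 215.5, 72.2]
tool_rot: [0.0, 0.79, 0.613, -0.0]
contact_force: [-2.0, -8.0, 1.4]
grip_width: 11.7
gripper_force: 45.0
```

Emit:
apply_moves:
  steps:
    - {"x": 0, "y": 0, "z": 0.4, "rx": 0, "ry": 0, "rz": 0}
    - {"x": 0, "y": 0, "z": 0, "rx": 0, "ry": 0, "rz": 0}

```text
time_s: 19.63
ee_pos: [521.3, 215.5, 71.9]
tool_rot: [0.0, 0.79, 0.613, -0.0]
contact_force: [-4.1, -8.2, 4.2]
grip_width: 11.7
gripper_force: 45.0
```

Resting on the floor and home. I release and withdraw straight up.

Emit:
apply_moves:
  steps:
    - {"x": 0, "y": 0, "z": 0, "rx": 0, "ry": 0, "rz": 0}
    - {"x": 0, "y": 0, "z": 0, "rx": 0, "ry": 0, "rz": 0}
    - {"x": 0, "y": 0, "z": 0, "rx": 0, "ry": 0, "rz": 0}
    - {"x": 0, "y": 0, "z": 0, "rx": 0, "ry": 0, "rz": 0}
    - {"x": 0, "y": 0, "z": -15, "rx": 0, "ry": 0, "rz": 0}
    - {"x": 0, "y": 0, "z": -30, "rx": 0, "ry": 0, "rz": 0}
    - {"x": -10, "y": 0, "z": -35, "rx": 0, "ry": 0, "rz": 0}
    - {"x": -35, "y": 0, "z": -10, "rx": 0, "ry": 0, "rz": 0}
    - {"x": -35, "y": 0, "z": 0, "rx": 0, "ry": 0, "rz": 0}
    - {"x": -20, "y": 0, "z": 0, "rx": 0, "ry": 0, "rz": 0}
  fingers: 40

```text
time_s: 20.47
ee_pos: [496.2, 116.6, 162.7]
tool_rot: [0.0, 0.79, 0.613, 0.001]
contact_force: [0.2, -1.3, 0.2]
grip_width: 37.8
gripper_force: 0.0
```

Emit:
apply_moves:
  steps:
    - {"x": 0, "y": 0, "z": 0, "rx": 0, "ry": 0, "rz": 0}
    - {"x": 0, "y": 0, "z": 0, "rx": 0, "ry": 0, "rz": 0}

```text
time_s: 20.63
ee_pos: [496.6, 118.8, 162.1]
tool_rot: [-0.0, 0.79, 0.613, 0.0]
contact_force: [0.4, 0.4, 0.4]
grip_width: 37.6
gripper_force: 0.0
```

```bash
python3 -c "
from h import *
gp();c,im=snap('wrist','w8')
cv2.imwrite('pics/w8v.png',cv2.resize(im[0:300,80:480],(800,600),interpolation=cv2.INTER_CUBIC))"
```

```text
g 1.55 -96.79 z 162.06 y0 -14.4 tilt [0.0006 0.0007] F [0.3 0.4 0.4] grip 37.6 t 20.6333
```

View pics/w8v.png

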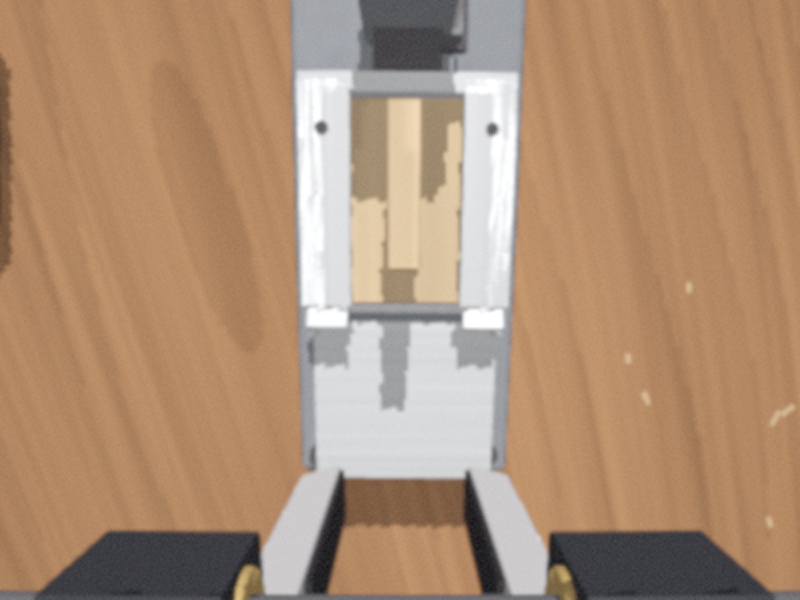

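The tile lies home: its front edge is at the stop (y≈97), its rear edge (y≈302) is just inside the open end, and the robot touches nothing.

```bash
python3 -c "
from bench import bot
print(bot.sign_off())"
```

```text
the job is handed in; nothing more can be done
None
```

The job is handed in: the offcut went into the grey tray first, then the tab tile was slid fully home and pulled to about 19–20 mm (by force and rise), held 2.5 s, eased back down and left home in the track.

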